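Close up the stone chest

TASK

Close up the stone chest with your fingertips: push both drawers fully home and push the hinged lid over and down until it lies shut. Work gently, without slamming, and do not pick up, knock or move the dopped stones on the chest or the spray can and flask beside it.

Things in the scene. Friction and masses are not known exactly. Their poses are not given: they have to be found in the camera images.
- chest: Fixed wooden chest, 180 mm deep (x), 250 wide (y). Origin: centre of its underside, on the bench; x points from drawer fronts to back. Lower tier, 78 mm high: two drawers side by side. On its rear (chest x -5 to +90 mm) an open-topped compartment of lap discs, rim 133 mm above the bench, with a hinged lid. In front of it (x -90 to -5 mm) a ledge where two small stones stand.
- drawer_left (a joint): How far the drawer at the chest's +y side stands out, in m along the chest's -x: 0 fully home, limit 0.09. It slides with a light friction of about 1.5 N and stays where it is left.
- left_front (a point): Centre of the outer face of the +y drawer's front panel (moves with it), 37 mm above the bench. The panel is 118 mm wide and spans 8 to 66 mm above the bench; a 14 mm brass knob stands 14 mm out from its centre. Fully home this point lies at chest x -98 mm, y +60.5 mm.
- drawer_right (a joint): The same for the drawer at the chest's -y side: m, 0 fully home.
- right_front (a point): Centre of the outer face of the -y drawer's front panel: same size, same knob. Fully home it lies at chest x -98 mm, y -60.5 mm.
- lid (a joint): Opening angle of the lid in rad: 0 shut (lying flat on the rim), grows as it opens up and back, limit 1.6. The lid is a plain board, 103 mm from hinge axis to free edge, 254 mm wide and 8 mm thick. The hinge is stiff: the lid stays at any angle; pushing it at the free edge takes 1 to 4 N.
- lid_hinge (a point): Middle of the lid's hinge axis, which runs along the chest's y at the back of the compartment (90 mm behind the chest's origin, 133 mm above the bench); the axis lies in the lid's underside.
- lid_edge (a point): Middle of the lid's free edge, on its outer (upper when shut) face; moves with the lid; 141 mm above the bench when shut.
- dop_faceted: Bystander: a green faceted stone on a brass stand, 32 mm high, foot 26 mm across, standing loose on the ledge. Origin at the centre of its foot.
- dop_round: Bystander: an amber domed stone on a steel stand, 30 mm high, foot 26 mm across, loose on the ledge. Origin at the centre of its foot.
- spray_can: Bystander: spray can, 52 mm across, 150 mm high, loose on the bench beside the chest. Origin at the centre of its underside.
- flask: Bystander: clear bottle with white cap, 56 mm across, 110 mm high, loose on the bench beside the chest. Origin at the centre of its underside.

How it is judged:
By the outcome, as a careful person would: the job done as asked, in the order asked, and still so for the second after the job is handed in, with the robot touching nothing.
It also fails if it takes over 51 s, if anything falls off the work surface, if the arm or the gripper's body presses on something with over 40 N, if the wrist force passes 120 N, or if a joint passes its speed limit or range.

ROBOT

A 6-joint arm with a two-finger parallel gripper is mounted at the origin on the work surface. World frame = base frame: x ahead of the robot, y to its left, z up, the work surface at z = 0. Lengths are in m, angles in degrees, forces in N, time in s.
With the tool pointing down it reaches from about 0.35 to 0.85 m from the base axis. Payload 8.1 kg.
Tool frame: the origin (TCP) lies between the finger pads; the fingertips stand 11 mm ahead of it and the grasp point (between the pads) lies 8 mm behind it; z points along the fingers, y is the line along which they close (so a half turn about z gives the same grasp; the last joint's range is limited). The gripper opens to 85 mm and grips with 20 to 120 N. Pads are 22 mm wide; open, the fingers measure 114 mm over their backs; the gripper's body (76 mm by 85 mm) begins 54 mm behind the grasp point. The pads swing forward as they close: fully open they stand 13 mm farther back than shut.
Start: joints at [-67.976, 7.471, 85.268, -0, 87.261, -4.893], TCP at [0.272, -0.535, 0.242] pointing down, gripper open.
Joint ranges: [-169.43, 169.43], [-51.17, 129.36], [1.28, 143.12], [-76.62, 256.62], [0, 156.53], [-152.29, 152.29]. Speed limits (degrees/s): [136.94, 136.94, 159.86, 180, 180, 180].

INTERFACE

Orientations are given as a 3x3 rotation matrix whose columns are the frame's x, y, z axes.
In Python, from rig import bot gives the robot as it stands. Calls block until the motion is done:
- bot.move_to(position, orientation): joint-space move of the TCP to a pose.
- bot.servo_line(position, rate=0.15, rot=None, max_force=None): straight line of the TCP; rot=None keeps the orientation; rate is the mean speed in m/s. With max_force (N) it stops when the force on the tool has changed by that much, and returns True; else False.
- bot.movej(angles): joint-space move.
- bot.gripper_to(opening, squeeze=None): finger opening in m; squeeze is the grip in N (None keeps the last); returns when the fingers have stopped.
- bot.dwell(seconds).
- bot.inverse_kinematics(position, orientation): joint angles nearest the present ones, or None.
- bot.get_state(): the state.
- bot.capture(name): name is "side" or "top"; returns (picture, depth): 400x640x3 uint8, red, green, blue; 400x640 float32, m along the optical axis (not along the pixel's ray), 0 where there is no reading.
- bot.camera_model(name): a dict with "mtx" (3x3 intrinsics, pixels), "R" (3x3) and "t" (3): a world point X has camera coordinates R X + t. Camera axes: x right, y down, z forward; pixel columns grow to the right and rows downward; lengths in m; the calibration is good to about 2 mm. A picture is of the moment at which its call begins. camera_model takes no time and is no camera call.
A pose or a line that the arm cannot do raises bot.MotionError and nothing moves.
- bot.job_done(): hands the job in; it is judged then, once.
Trained networks look in the newest picture that a camera, given by its name, has taken for a name from the list of things; names that differ only in an ending like _2 or _b are one class to them, and where a whole thing is asked for, a point or a joint stands for the part that bears it (a point fixed in the world has none). Each returns a list of dicts, best first, with "p" (0 to 1); they miss things now and then, are a little off and sometimes report something else, mostly with a low value. They report only what shows in the picture. A call takes as long as a camera call.
- bot.search_frame(camera, thing): "rect" ([left, top, right, bottom] in pixels, round what is visible of it).
The state is a dict: "t": time; "q": joint angles; "joint_vel": joint speeds; "effort": joint torques, N m; "tool_pos": TCP position; "ee_rot": TCP orientation; "ft_force": force on the tool from outside, world axes, zero at the start; "moment": the same for the moment, N m; "finger_gap": finger opening in m; "grasp_force": force on a finger pad.
Only numpy, scipy, OpenCV 4.12 (cv2) and the standard library are available. Lean on these libraries where they do the work, as an engineer would, in place of code of your own. Each camera call takes 0.05 s, during which the arm holds its last target. There are 200 camera calls.

## Working session

There is one attempt and no reset: what is moved stays moved. The work goes in short steps, each a Python script; the robot and the scene stay as the last script left them, time stands still between calls to the robot, and variables do not carry over. Pictures are saved under pics/ and viewed, at most 10 in all, crops included, and the job is handed in when it is done.

```bash
mkdir -p pics; ls; python3 - <<'E'
from rig import bot
import cv2,numpy as np
for c in("side","top"):
    im,d=bot.capture(c); cv2.imwrite(f"pics/{c}0.png",im[:,:,::-1]); np.savez(f"{c}0.npz",im=im,d=d)
    m=bot.camera_model(c); print(c,np.round(m["mtx"],1).tolist(),"pos",np.round(-m["R"].T@m["t"],3),np.round(m["R"],2).tolist())
    for n in["chest","left_front","right_front","lid_edge","dop_faceted","dop_round","spray_can","flask"]:
        print(n,[(np.round(r["rect"]).tolist(),round(r["p"],2)) for r in bot.search_frame(c,n)[:2]])
E
```

```text
pics
side [[487.1, 0.0, 319.5], [0.0, 487.1, 198.7], [0.0, 0.0, 1.0]] pos [ 0.526 -0.949  0.653] [[1.0, -0.1, 0.03], [-0.02, -0.47, -0.88], [0.1, 0.88, -0.47]]
chest [([233.0, 169.0, 366.0, 321.0], 0.89)]
left_front [([249.0, 221.0, 282.0, 258.0], 0.64)]
right_front [([230.0, 249.0, 274.0, 308.0], 0.87)]
lid_edge [([321.0, 169.0, 366.0, 263.0], 0.69), ([300.0, 213.0, 313.0, 226.0], 0.6)]
dop_faceted []
dop_round [([299.0, 256.0, 309.0, 271.0], 0.7)]
spray_can [([316.0, 290.0, 348.0, 376.0], 0.75), ([247.0, 221.0, 281.0, 256.0], 0.3)]
flask []
top [[390.4, 0.0, 318.0], [0.0, 390.4, 205.8], [0.0, 0.0, 1.0]] pos [0.572 0.059 0.955] [[0.01, -1.0, 0.04], [-1.0, -0.01, -0.04], [0.04, -0.04, -1.0]]
chest [([304.0, 147.0, 446.0, 277.0], 0.6)]
left_front [([306.0, 228.0, 353.0, 265.0], 0.95), ([316.0, 144.0, 447.0, 199.0], 0.48)]
right_front [([352.0, 237.0, 407.0, 279.0], 0.73)]
lid_edge [([315.0, 145.0, 444.0, 197.0], 0.59)]
dop_faceted [([321.0, 201.0, 330.0, 210.0], 0.48), ([318.0, 144.0, 447.0, 199.0], 0.16)]
dop_round []
spray_can [([450.0, 186.0, 502.0, 214.0], 0.91)]
flask [([265.0, 159.0, 289.0, 185.0], 0.64)]
```

View pics/side0.png

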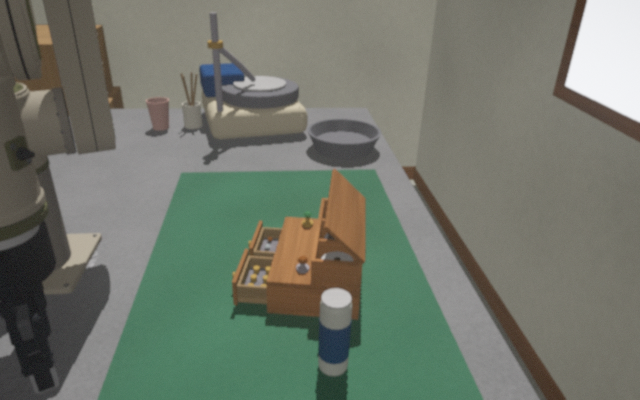

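View pics/top0.png

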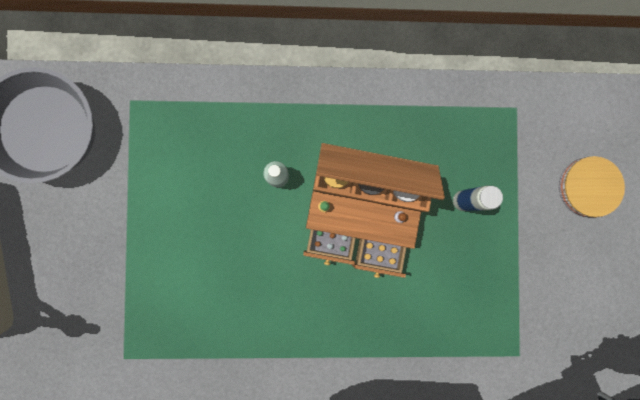

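The side view shows the lid standing open (around 340,215) and both drawers out at the left (around 255,270). The top view shows the chest slightly yawed at about (370,210), the flask at (276,173), the can at (485,198) and the stones at (325,206) and (402,216). Next I'll fit the chest from the depth.

```bash
cat > h.py <<'E'
from rig import bot
import numpy as np,cv2
def cloud(c,d):
    m=bot.camera_model(c); v,u=np.mgrid[:400,:640]
    p=np.stack([u,v,np.ones_like(u)],-1)@np.linalg.inv(m["mtx"]).T*d[...,None]
    P=(p-m["t"])@m["R"]; P[d<=0]=np.nan; return P
def proj(c,X):
    m=bot.camera_model(c); x=(np.atleast_2d(X)@m["R"].T+m["t"])@m["mtx"].T; return x[:,:2]/x[:,2:]
E
python3 - <<'E'
from h import *
z=np.load("top0.npz"); P=cloud("top",z["d"]); H=P[...,2]
print("bench",np.nanmedian(H[300:350,200:400]))
roi=np.zeros((400,640),bool); roi[140:285,295:450]=1
led=roi&(abs(H-.078)<.006)
n,l,s,_=cv2.connectedComponentsWithStats(led.astype(np.uint8)); k=1+np.argmax(s[1:,4]); led=l==k
print("ledge",s[k]); r=cv2.minAreaRect((P[led][:,:2]*1000).astype(np.float32)); print(r, P[led].mean(0))
print(np.round(cv2.boxPoints(r)))
lid=roi&(H>.145); Q=P[lid]; print("lid n",len(Q),Q.min(0),Q.max(0))
c=Q.mean(0); w=np.linalg.svd(Q-c)[2]; print("c",c,"axes",w.round(3))
# knobs/drawer fronts: heights around 0.06
fr=roi&(abs(H-.066)<.006)
for nme,(a,b,cc,dd) in dict(L=(306,228,354,266),R=(354,236,408,279)).items():
    m=np.zeros_like(roi); m[b:dd,a:cc]=1; q=P[m&(H>.055)&(H<.072)]; print(nme,len(q),q.min(0),q.max(0), cv2.minAreaRect((q[:,:2]*1000).astype(np.float32)))
for nme,(a,b,cc,dd) in dict(can=(450,182,506,216),fl=(262,156,292,188),fac=(318,198,333,213),rnd=(393,208,411,225)).items():
    q=P[b:dd,a:cc].reshape(-1,3); q=q[q[:,2]>(.085 if nme in("fac","rnd") else .03)]; print(nme,q.mean(0).round(3),q.min(0).round(3),q.max(0).round(3))
a=z["im"][135:290,255:515,::-1]; cv2.imwrite("pics/top_crop.png",cv2.resize(a,None,fx=3,fy=3,interpolation=cv2.INTER_CUBIC))
E
```

```text
bench -0.00019625505296437515
ledge [ 306  191  114   57 3974]
((574.2737426757812, -77.88822937011719), (249.9430389404297, 85.20854187011719), 79.72410583496094) [ 0.57367448 -0.07682785  0.07739696]
[[ 510. -193.]
 [ 594. -208.]
 [ 638.   37.]
 [ 555.   53.]]
lid n 3844 [ 0.61477926 -0.22615346  0.14501792] [0.73101674 0.0334712  0.21123325]
c [ 0.67029042 -0.09412191  0.18128191] axes [[-0.18  -0.984  0.001]
 [-0.721  0.132  0.68 ]
 [ 0.669 -0.122  0.733]]
L 190 [ 0.47244203 -0.05737405  0.05515804] [0.50558267 0.05009064 0.06930776] ((487.57086181640625, -3.993671417236328), (110.7273941040039, 14.546024322509766), 77.93207550048828)
R 198 [ 0.4452021  -0.17490506  0.05521786] [ 0.47152288 -0.05953171  0.06893935] ((457.47174072265625, -117.53825378417969), (117.1051025390625, 8.57966136932373), 79.61184692382812)
can [ 0.622 -0.325  0.118] [ 0.598 -0.36   0.03 ] [ 0.65  -0.309  0.153]
fl [0.676 0.12  0.083] [0.652 0.095 0.031] [0.706 0.149 0.112]
fac [0.604 0.013 0.106] [0.592 0.003 0.085] [0.614 0.023 0.112]
rnd [ 0.584 -0.159  0.101] [ 0.571 -0.182  0.085] [ 0.6   -0.147  0.115]
```

View pics/top_crop.png

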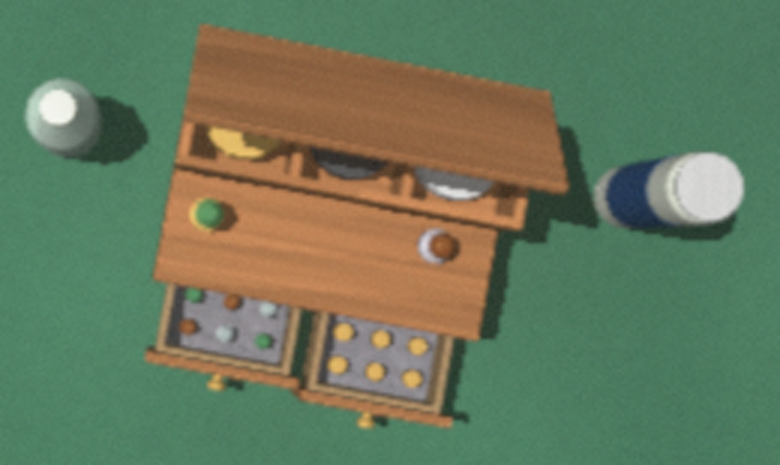

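The ledge fits at 250x85 mm with a yaw of about -10.3°. The lid is open by about 43°, and the drawers are out about 50 mm (left) and 62 mm (right). The crop agrees with this. Drawers first.

```bash
cat >> h.py <<'E'
a=np.deg2rad(-10.28); ex=np.array([np.cos(a),np.sin(a),0]); ey=np.array([-np.sin(a),np.cos(a),0])
O=np.array([.5743,-.0779,0])+.0475*ex
def W(x,y,z): return O+ex*x+ey*y+np.array([0,0,z])
def toC(P): d=P-O; return np.stack([d@ex,d@ey,d[...,2]],-1)
def down():
    q=np.array(bot.get_state()["q"]); best=None
    for s in(1,-1):
        R=np.column_stack([-s*ex,s*ey,[0,0,-1.]])
        j=bot.inverse_kinematics(W(-.19,.06,.2),R)
        if j is not None and (best is None or np.abs(np.array(j)-q).max()<best[0]): best=(np.abs(np.array(j)-q).max(),R)
    return best[1]
E
python3 - <<'E'
from h import *
R=down(); print(R.round(2).tolist(), np.linalg.det(R))
bot.gripper_to(0.0)
Z=.063
def st(m):
    s=bot.get_state(); print(m,round(s["t"],2),toC(np.array(s["tool_pos"])).round(4),np.round(s["ft_force"],1))
for y,x0 in((.0605,-.185),(-.0605,-.190)):
    bot.move_to(W(x0,y,.16),R)
    bot.servo_line(W(x0,y,Z)); st("down")
    r=bot.servo_line(W(-.107,y,Z),rate=.05,max_force=8); st(f"push {r}")
    bot.servo_line(W(-.150,y,Z),rate=.12)
    bot.servo_line(W(-.165,y,.16)); st("up")
im,d=bot.capture("top"); P=toC(cloud("top",d))
for s in(1,-1):
    q=P[(abs(P[...,1]-s*.06)<.05)&(P[...,0]<-.08)&(P[...,0]>-.18)&(P[...,2]>.055)&(P[...,2]<.074)]; print(s,len(q),np.percentile(q[:,0],[2,50,98]).round(4))
cv2.imwrite("pics/top1.png",cv2.resize(im[135:290,255:515,::-1],None,fx=3,fy=3))
E
```

```text
[[-0.98, 0.18, 0.0], [0.18, 0.98, 0.0], [-0.0, 0.0, -1.0]] 0.9999999999999999
down 4.53 [-0.1843  0.0604  0.0638] [-0.3  0.3  0.4]
push True 5.94 [-0.11    0.0605  0.0622] [ 0.6  1.  -0. ]
up 7.22 [-0.1653  0.0604  0.1592] [-0.1  1.  -0.2]
down 8.58 [-0.1894 -0.0602  0.0636] [-0.2  0.2  0.8]
push True 10.08 [-0.11   -0.0604  0.0622] [ 0.5  0.6 -0.7]
up 11.37 [-0.1653 -0.0604  0.1591] [ 0.1  0.4 -0.9]
1 153 [-0.0979 -0.0942 -0.0896]
-1 151 [-0.098  -0.0943 -0.0904]
```

View pics/top1.png

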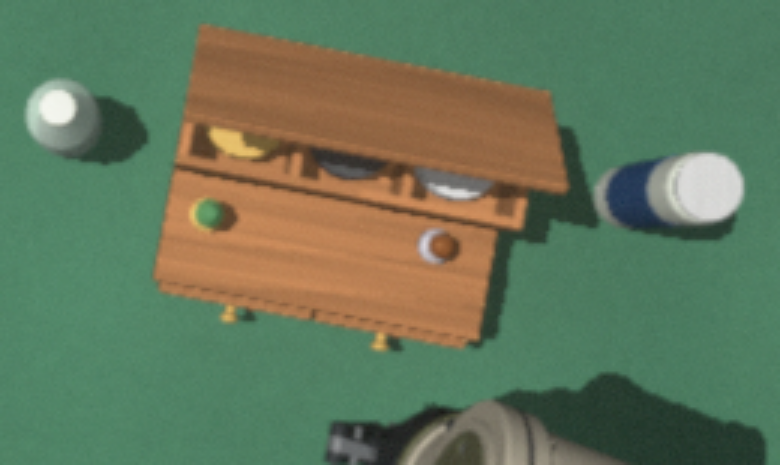

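Both drawers are home: both fronts measure x = -98 mm, and the stones have not moved. Now the lid.

```bash
python3 - <<'E'
from h import *
R=down()
def st(m):
    s=bot.get_state(); print(m,round(s["t"],2),toC(np.array(s["tool_pos"])).round(4),np.round(s["ft_force"],1))
bot.servo_line(W(-.165,-.03,.31),rate=.2)
bot.servo_line(W(.050,0,.31),rate=.2)
bot.servo_line(W(.050,0,.215),rate=.1,max_force=6); st("above")
r=bot.servo_line(W(.021,0,.150),rate=.04,max_force=25); st(f"push {r}")
bot.servo_line(W(.021,0,.31),rate=.15)
bot.servo_line(W(-.165,-.03,.31),rate=.2); st("back")
im,d=bot.capture("top"); P=toC(cloud("top",d))
q=P[(abs(P[...,1])<.11)&(P[...,0]<.085)&(P[...,0]>-.02)&(P[...,2]>.12)&(P[...,2]<.22)]
print(len(q),q.min(0).round(4),np.polyfit(q[:,0],q[:,2],1),np.median(q[:,2]))
cv2.imwrite("pics/top2.png",cv2.resize(im[135:290,255:515,::-1],None,fx=3,fy=3))
im,d=bot.capture("side"); cv2.imwrite("pics/side2.png",cv2.resize(im[150:390,200:400,::-1],None,fx=2.5,fy=2.5))
E
```

```text
above 14.67 [ 0.0506 -0.      0.2162] [ 0.7 -0.1  0.4]
push False 16.6 [0.022 0.    0.152] [-0.4  1.2  8.6]
back 18.91 [-0.1646 -0.0299  0.3098] [0.6 1.3 0. ]
4823 [-0.0134 -0.11    0.1323] [0.00164505 0.1402707 ] 0.14034772961444428
```

View pics/side2.png

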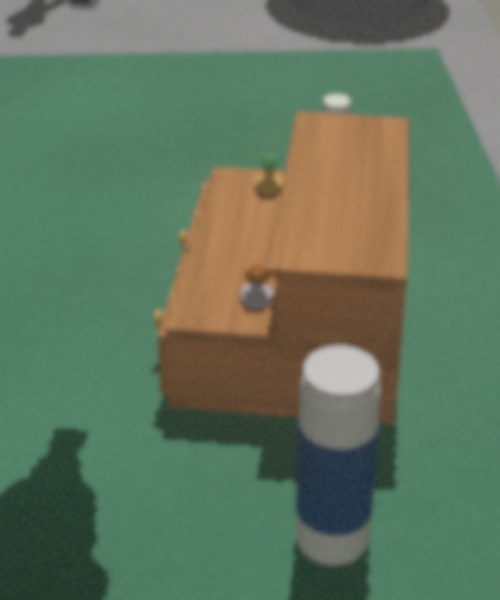

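View pics/top2.png

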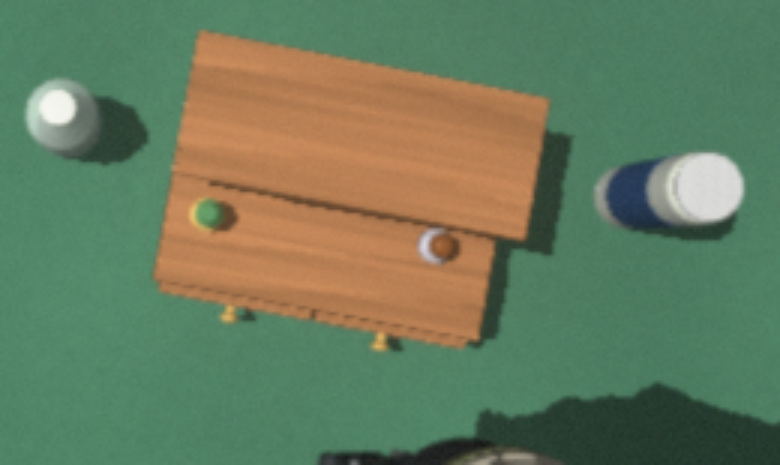

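The lid lies flat (slope 0.002, top at 140 mm), and the stones, can and flask have not moved. I'll add one gentle confirming press near the edge, then hand in.

```bash
python3 - <<'E'
from h import *
bot.servo_line(W(.008,0,.31),rate=.2)
bot.servo_line(W(.008,0,.165),rate=.15)
r=bot.servo_line(W(.008,0,.146),rate=.03,max_force=14)
s=bot.get_state(); print(r,toC(np.array(s["tool_pos"])).round(4),np.round(s["ft_force"],1))
bot.servo_line(W(.008,0,.31),rate=.15)
bot.servo_line(W(-.165,-.03,.31),rate=.2); bot.dwell(.3)
im,d=bot.capture("top"); P=toC(cloud("top",d))
q=P[(abs(P[...,1])<.11)&(P[...,0]<.085)&(P[...,0]>-.008)&(P[...,2]>.12)&(P[...,2]<.22)]
print(np.polyfit(q[:,0],q[:,2],1),bot.get_state()["t"])
print(bot.job_done())
E
```

```text
True [ 0.0084 -0.      0.152 ] [-1.1  1.1  8.8]
[0.0003591  0.14038595] 24.225
the job is handed in; nothing more can be done
None
```

I pushed both drawers home and closed the lid, and handed the job in at about 24 s. The last depth check showed the lid flat, the drawer fronts measured fully home after the pushes, and the stones, can and flask looked unmoved in the pictures.

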